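# Hang-to-hotplate: start the reaction block heating

## Task

Lift the aluminium reaction block by its bail handle off the hook of the lab stand, set it down (no dropping) upright in the middle of the flat disc on the free hot plate, and let go. Then turn the bar-shaped heat knob of that same plate clockwise until its white pointer is at the long black mark. Do not touch the round knobs, turn the other heat knobs or shift the flasks.

Things in the scene. Friction and masses are not known exactly. Their poses are not given: they have to be found in the camera images.
- block: round aluminium reaction block, 76 mm across, 36 mm high, with four capped vials in it (tops 56 mm above its underside) and a rigid upright steel bail handle; 120 mm high in all. Origin: centre of the underside, z up. 0.45 kg +-30%. It starts hanging by the bail on the hook, its x axis within 3 degrees of the stand's x axis, a bail upright on either side of the hook's bar
- bail (a point): on the block's axis, 92 mm above its underside, between the bail's two flat uprights; axes as the block's. Uprights at y = +-18 mm, 12 mm wide (x), 6 mm thick: 42 mm over their outer faces, free to grip from outside from 56 to 105 mm above the underside, fingers closing along y. A round bar, peaked in the middle, joins them on top
- stand: fixed short lab stand: base 180 x 78 x 12 mm, steel rod 230 mm high; at 200 mm height a level hook of 8 mm round bar leaves the rod along the stand's own -x (towards the robot) and turns up at its end. Origin: on the table at the rod's axis. The block hangs about 92 mm from the rod. It may stand left or right of the console
- hook_tip (a point): upper end of the hook's upturned tip, 119 mm from the rod; the tip stands 22 mm above the top of the bar that the bail hangs on, so the block must rise at least 26 mm, then be carried clear along the stand's -x; axes as the stand's
- console: fixed white heating console 220 (x) x 410 (y) x 55 mm high: three hot plates 100 mm across in a row at the back (tops 67 mm above the table) and in front a row of seven black knobs, 60 mm apart: round, bar, round, bar, round, bar, round. Each bar knob heats the plate right behind it (125 mm away). Origin: centre of the underside; x away from the robot, y left
- spreader: fixed bare aluminium heat-spreader disc, 100 mm in diameter, 6 mm thick, lying on the one plate without a flask; origin: centre of its underside (its top is 6 mm higher). Which plate it is on varies
- plate0 (a point): centre of the top face of the left (+y) hot plate; axes as the console's
- plate1 (a point): centre of the top face of the middle hot plate; axes as the console's
- plate2 (a point): centre of the top face of the right (-y) hot plate; axes as the console's
- heat0 (a joint): bar-shaped heat knob of the left (+y) plate, rad: 0 = white pointer towards console -x (the robot), grows clockwise seen from above (pointer goes from -x towards console +y), range 0 to 2.6. The long black mark beside the knob is at 1.30; the other marks are short dots. Starts between 0 and 0.4. Friction 0.04 N m, stays where it is left
- heat0_grip (a point): on the axis of the left (+y) plate's heat knob at gripping height, 89 mm above the table; turns with the knob: x along the bar, pointer at -x. Bar 42 mm long, 14 mm thick (y), 30 mm high above a 44 mm disc, its top 10 mm above this point; grip it across the 14 mm
- heat0_pointer (a point): pointer end of the bar of the left (+y) plate's heat knob, on its top, 20 mm from the knob's axis
- heat1 (a joint): bar-shaped heat knob of the middle plate, rad: 0 = white pointer towards console -x (the robot), grows clockwise seen from above (pointer goes from -x towards console +y), range 0 to 2.6. The long black mark beside the knob is at 1.30; the other marks are short dots. Starts between 0 and 0.4. Friction 0.04 N m, stays where it is left
- heat1_grip (a point): on the axis of the middle plate's heat knob at gripping height, 89 mm above the table; turns with the knob: x along the bar, pointer at -x. Bar 42 mm long, 14 mm thick (y), 30 mm high above a 44 mm disc, its top 10 mm above this point; grip it across the 14 mm
- heat1_pointer (a point): pointer end of the bar of the middle plate's heat knob, on its top, 20 mm from the knob's axis
- heat2 (a joint): bar-shaped heat knob of the right (-y) plate, rad: 0 = white pointer towards console -x (the robot), grows clockwise seen from above (pointer goes from -x towards console +y), range 0 to 2.6. The long black mark beside the knob is at 1.30; the other marks are short dots. Starts between 0 and 0.4. Friction 0.04 N m, stays where it is left
- heat2_grip (a point): on the axis of the right (-y) plate's heat knob at gripping height, 89 mm above the table; turns with the knob: x along the bar, pointer at -x. Bar 42 mm long, 14 mm thick (y), 30 mm high above a 44 mm disc, its top 10 mm above this point; grip it across the 14 mm
- heat2_pointer (a point): pointer end of the bar of the right (-y) plate's heat knob, on its top, 20 mm from the knob's axis
- round0: round fluted black knob, 32 mm in diameter, 34 mm high, number 1 of four counted from the console's left (+y) end, each 60 mm from the bar knobs beside it; it turns very easily and must not be touched. Origin: centre of its underside on the console's top, 55 mm above the table
- round1: round fluted black knob, 32 mm in diameter, 34 mm high, number 2 of four counted from the console's left (+y) end, each 60 mm from the bar knobs beside it; it turns very easily and must not be touched. Origin: centre of its underside on the console's top, 55 mm above the table
- round2: round fluted black knob, 32 mm in diameter, 34 mm high, number 3 of four counted from the console's left (+y) end, each 60 mm from the bar knobs beside it; it turns very easily and must not be touched. Origin: centre of its underside on the console's top, 55 mm above the table
- round3: round fluted black knob, 32 mm in diameter, 34 mm high, number 4 of four counted from the console's left (+y) end, each 60 mm from the bar knobs beside it; it turns very easily and must not be touched. Origin: centre of its underside on the console's top, 55 mm above the table
- flask_a: one of two like stoppered conical glass flasks standing loose on the two occupied plates: 76 mm in diameter at the foot, 30 mm neck, 133 mm high; origin: centre of the underside
- flask_b: the other of two like stoppered conical glass flasks standing loose on the two occupied plates: 76 mm in diameter at the foot, 30 mm neck, 133 mm high; origin: centre of the underside
Not all that is in view belongs to the job. Leave any brown look-alike of the stand alone.

How it is judged:
By the outcome, as a careful person would: the job done as asked, in the order asked, and still so for the second after the job is handed in, with the robot touching nothing.
It also fails if it takes over 54 s, if anything falls off the work surface, if the arm or the gripper's body presses on something with over 40 N, if the wrist force passes 120 N, or if a joint passes its speed limit or range.

## Robot

A 7-joint arm with a two-finger parallel gripper is mounted at the origin on the work surface. World frame = base frame: x ahead of the robot, y to its left, z up, the work surface at z = 0. Lengths are in m, angles in rad, forces in N, time in s.
With the tool pointing down it reaches from about 0.425 to 0.925 m from the base axis. Payload 6.8 kg.
Tool frame: the origin (TCP) lies midway between the tips of the shut fingers; the grasp point (between the pads) lies 19 mm behind it; x points along the fingers, y is the direction in which the jaws open and shut, and the axes are right-handed (so a half turn about x gives the same grasp; the last joint's range is limited). The gripper opens to 85 mm and grips with 20 to 120 N. Pads are 22 mm wide; open, the fingers measure 114 mm over their backs; the gripper's body (76 mm by 85 mm) begins 54 mm behind the grasp point. The pads swing forward as they close: fully open they stand 13 mm farther back than shut.
Start: joints at [1.207, 0.477, 0.022, 1.555, -0.011, 1.109, -0.083], TCP at [0.171, -0.653, 0.231] pointing down, gripper open.
Joint ranges: [-2.96, 2.96], [-0.34, 2.1], [-1.41, 1.46], [0.24, 2.44], [-1.37, 4.51], [0.17, 1.92], [-2.96, 2.96]. Speed limits (rad/s): [2.39, 2.39, 3.14, 3.14, 3.14, 3.14, 3.14].

## Interface

Orientations are given as a rotation vector (axis times angle).
In Python, from bench import r, viewer, nets gives the robot as it stands.
- The arm moves only by the shell command python3 -m pendant 'ROWS' [FORCE]. ROWS is JSON, one flat list of numbers, 5 for each row, row after row: the finger opening in mm, from 0 to 85.4, then the shift along the tool's x, y, z in mm, then the turn about the tool's x in rad. A call has 1 to 20 rows; each row shifts and turns the commanded pose from where the row before left it, along the tool's axes as they then stand; what a row does not reach is not made up. A row lasts 1/8 s, in which the tool goes at most 62.5 mm and 10.7 degrees, less where a joint would pass 70% of its speed; a pose out of reach is approached as far as the arm can. A call with a gripper value outside its range is refused whole. The fingers move at their own pace and stop on an object; FORCE is the grip in N (left out, the last holds). Time passes only in rows, so rows that do not move let the fingers close. It gives the time, the measured TCP pose, the force and the opening at its end, in the units of the state.
- r.get_obs(): the state, without advancing time (a new reading comes with each control period).
- viewer.grab_frame(name): name is "side" or "top" or "wrist"; returns (picture, depth): 420x560x3 uint8, red, green, blue; 420x560 float32, m along the optical axis (not along the pixel's ray), 0 where there is no reading.
- viewer.calibration(name): a dict with "mtx" (3x3 intrinsics, pixels), "world_to_cam" (4x4, takes a point from world to camera coordinates). Camera axes: x right, y up, looking along -z (the intrinsics and any distortion apply to the point x, -y, -z); pixel columns grow to the right and rows downward; lengths in m; the calibration is good to about 2 mm. A picture is of the moment at which its call begins: read the wrist's pose just before it. calibration takes no time and is no camera call; for the wrist camera it gives the pose at the moment of the call.
- r.hand_in(): hands the job in, once; it reports no verdict.
Trained networks look in the newest picture that a camera, given by its name, has taken for a name from the list of things; names that differ only in an ending like _2 or _b are one class to them, and where a whole thing is asked for, a point or a joint stands for the part that bears it (a point fixed in the world has none). Each returns a list of dicts, best first, with "score" (0 to 1); they miss things now and then, are a little off and sometimes report something else, mostly with a low value. They report only what shows in the picture. A call takes as long as a camera call. They do not tell look-alikes from the thing itself.
- nets.look_for(name, camera): "location" ([x, y, z] in m, in world coordinates, good to about 4 mm: the middle of the surface that is visible of it).
- nets.silhouettes(name, camera): "mask" (420x560 bool, what is visible of it).
The state is a dict: "clock": time; "joints": joint angles; "qvel": joint speeds; "tau": joint torques, N m; "tcp_pos": TCP position; "orientation": TCP orientation; "contact_force": force on the tool from outside, world axes, zero at the start; "moment": the same for the moment, N m; "grip_width": finger opening in m.
Only numpy, scipy, OpenCV 4.12 (cv2) and the standard library are available. Lean on these libraries where they do the work, as an engineer would, in place of code of your own. Each camera call takes 0.05 s, during which the arm holds its last target. There are 200 camera calls.

## Working session

There is one attempt and no reset: what is moved stays moved. The work goes in short steps, Python scripts to look and compute and a shell command to move; the robot and the scene stay as the last step left them, time stands still between calls to the robot, and variables do not carry over. Pictures are saved under pics/ and viewed, about 8 in all and at most 12, crops included, and the job is handed in when it is done.

```bash
mkdir -p pics; ls; cat > h.py <<'E'
import numpy as np, cv2
from scipy.spatial.transform import Rotation as R
from bench import r, viewer, nets
def cloud(name, d, cal):
    K=np.array(cal["mtx"]); T=np.linalg.inv(np.array(cal["world_to_cam"]))
    v,u=np.mgrid[0:d.shape[0],0:d.shape[1]]
    x=(u-K[0,2])/K[0,0]*d; y=(v-K[1,2])/K[1,1]*d
    P=np.stack([x,-y,-d],-1)
    return P@T[:3,:3].T+T[:3,3]
def proj(cal,p):
    K=np.array(cal["mtx"]);T=np.array(cal["world_to_cam"])
    c=T[:3,:3]@np.asarray(p)+T[:3,3]; q=K@np.array([c[0],-c[1],-c[2]]); return q[:2]/q[2]
def grab(name,save=None):
    cal=viewer.calibration(name)
    im,d=viewer.grab_frame(name)
    if save: cv2.imwrite("pics/"+save,im[:,:,::-1])
    return im,d,cal,cloud(name,d,cal)
E
python3 - <<'E'
from h import *
o=r.get_obs(); print({k:np.round(o[k],3).tolist() for k in o})
for c in ("top","side"):
    im,d,cal,P=grab(c,c+"0.png"); print({k:np.round(cal[k],3).tolist() for k in cal})
    for n in ("block","stand","spreader","flask_a","heat0","heat1","heat2","console","hook_tip","bail"):
        try: print(c,n,[(np.round(q["location"],3).tolist(),round(q["score"],2)) for q in nets.look_for(n,c)][:4])
        except Exception as e: print(c,n,e)
a=cv2.imread("pics/top0.png");b=cv2.imread("pics/side0.png")
cv2.imwrite("pics/both.png",cv2.resize(np.vstack([a,b]),(400,600)) if 0 else np.hstack([a,b])[:, :])
E
```

```text
pics
{'clock': 0.0, 'joints': [1.207, 0.478, 0.022, 1.556, -0.011, 1.109, -0.083], 'qvel': [0.001, -0.001, 0.001, -0.0, -0.001, 0.001, -0.001], 'tau': [-0.001, -59.646, 1.608, -28.12, 0.012, 0.01, 0.0], 'tcp_pos': [0.171, -0.652, 0.23], 'orientation': [2.085, 0.27, -2.086], 'contact_force': [0.852, 0.461, 0.322], 'moment': [-0.044, -0.034, -0.02], 'grip_width': 0.085}
{'mtx': [[524.549, 0.0, 277.274], [0.0, 524.549, 210.252], [0.0, 0.0, 1.0]], 'world_to_cam': [[-0.018, -1.0, 0.0, -0.168], [0.982, -0.018, 0.187, -0.573], [-0.187, 0.004, 0.982, -1.732], [0.0, 0.0, 0.0, 1.0]]}
top block [([0.471, -0.352, 0.127], 0.77)]
top stand [([0.554, -0.327, 0.011], 0.72), ([0.445, -0.727, 0.01], 0.57), ([0.474, -0.353, 0.127], 0.52), ([0.497, 0.006, 0.066], 0.4)]
top spreader [([0.627, 0.001, 0.073], 0.75), ([0.5, 0.074, 0.09], 0.17)]
top flask_a [([0.605, -0.119, 0.12], 0.65), ([0.472, -0.351, 0.127], 0.16)]
top heat0 [([0.551, 0.008, 0.057], 0.4)]
top heat1 [([0.551, 0.008, 0.057], 0.4)]
top heat2 [([0.551, 0.008, 0.057], 0.4)]
top console [([0.551, 0.002, 0.052], 0.89)]
top hook_tip [([0.557, -
[... 501 characters left out ...]
.013], 0.79), ([0.549, 0.064, 0.052], 0.33)]
side spreader [([0.625, 0.137, 0.12], 0.67), ([0.626, 0.004, 0.073], 0.65)]
side flask_a [([0.616, -0.094, 0.121], 0.9), ([0.624, 0.138, 0.118], 0.65)]
side heat0 [([0.51, 0.136, 0.082], 0.66), ([0.495, -0.1, 0.083], 0.61), ([0.503, 0.02, 0.087], 0.58)]
side heat1 [([0.51, 0.136, 0.082], 0.66), ([0.495, -0.1, 0.083], 0.61), ([0.503, 0.02, 0.087], 0.58)]
side heat2 [([0.51, 0.136, 0.082], 0.66), ([0.495, -0.1, 0.083], 0.61), ([0.503, 0.02, 0.087], 0.58)]
side console [([0.545, 0.069, 0.054], 0.76)]
side hook_tip [([0.461, -0.722, 0.012], 0.89), ([0.55, -0.334, 0.013], 0.65), ([0.495, -0.102, 0.083], 0.63)]
side bail [([0.478, -0.343, 0.126], 0.66)]
```

View pics/top0.png

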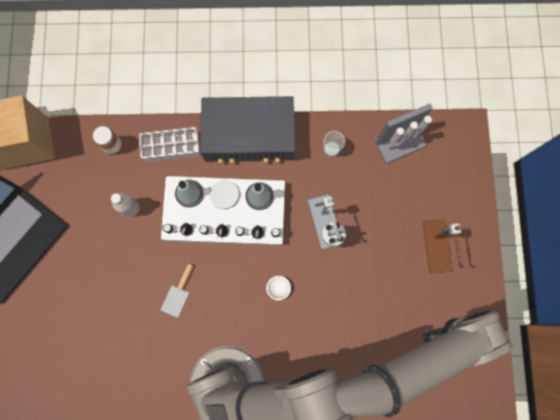

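View pics/side0.png

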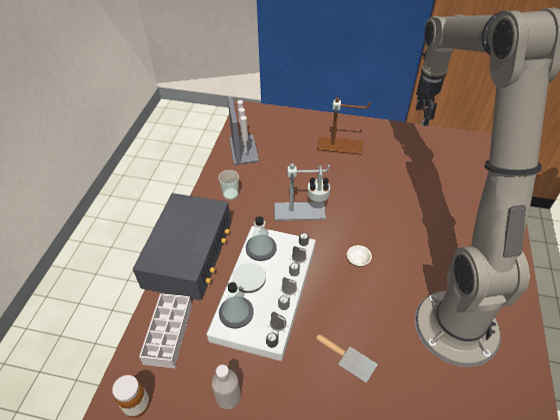

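```bash
python3 - <<'E'
from h import *
def rect(Q): 
    (c,s,a)=cv2.minAreaRect((Q[:,:2]*1000).astype(np.float32)); return np.round(c,1),np.round(s,1),round(a,1)
def pts(P,x0,x1,y0,y1,z0,z1):
    m=(P[...,0]>x0)&(P[...,0]<x1)&(P[...,1]>y0)&(P[...,1]<y1)&(P[...,2]>z0)&(P[...,2]<z1); return P[m]
for c in ("top","side"):
    im,d,cal,P=grab(c)
    print(c,"table z",np.median(pts(P,.3,.4,-.1,.3,-.02,.02)[:,2]))
    for nm,b in dict(base=(.4,.7,-.42,-.25,.007,.017),hook=(.4,.7,-.42,-.25,.19,.24),vials=(.4,.6,-.42,-.25,.1,.16),console=(.4,.7,-.25,.25,.049,.060),disc=(.56,.69,-.06,.06,.07,.078)).items():
        Q=pts(P,*b); 
        if len(Q)>5: print(nm,len(Q),np.round(Q.mean(0),4),rect(Q))
        if nm=="hook": print(np.round(Q[np.argsort(Q[:,0])][::max(1,len(Q)//15)],3).tolist())
o=r.get_obs(); print(np.round(R.from_rotvec(o["orientation"]).as_matrix(),3))
print(np.round(viewer.calibration("wrist")["world_to_cam"],3).tolist())
E
```

```text
top table z -8.539824270814567e-05
base 551 [ 0.5509 -0.3282  0.0111] (array([ 551.1, -335. ]), array([296.2, 168.9]), 0.2)
hook 245 [ 0.527  -0.3421  0.2083] (array([ 513.7, -347.6]), array([135.5,  55.6]), 25.6)
[[0.448, -0.366, 0.227], [0.467, -0.342, 0.203], [0.473, -0.345, 0.202], [0.477, -0.372, 0.216], [0.485, -0.355, 0.207], [0.501, -0.356, 0.2], [0.52, -0.347, 0.203], [0.538, -0.344, 0.211], [0.551, -0.335, 0.209], [0.554, -0.326, 0.207], [0.557, -0.296, 0.197], [0.559, -0.305, 0.202], [0.562, -0.331, 0.23], [0.565, -0.326, 0.217], [0.57, -0.322, 0.193], [0.578, -0.332, 0.216]]
vials 367 [ 0.4734 -0.3541  0.1324] (array([ 500.2, -360.8]), array([ 74.8, 124.2]), 84.2)
console 3818 [0.5624 0.0039 0.0545] (array([575.4,   6.1]), array([409.2, 221.2]), 86.7)
disc 404 [0.6238 0.0038 0.0738] (array([624.6,   3.5]), array([98.4, 96.3]), 68.7)
side table z 0.0019046936356844624
base 785 [ 0.5363 -0.338   0.0125] (array([ 549.2, -335.8]), array([294.6, 168.8]), 1.2)
hook 246 [ 0.5255 -0.3387  0.2091] (array([ 513.3, -346.5]), array([135.5,  58.4]), 27.2)
[[0.447, -0.366, 0.224], [0.458, -0.362, 0.207], [0.47, -0.358, 0.205], [0.475, -0.361, 0.214], [0.48, -0.355, 0.206], [0.49, -0.36, 0.203], [0.508, -0.348, 0.201], [0.537, -0.343, 0.2], [0.552, -0.337, 0.212], [0.556, -0.323, 0.211], [0.559, -0.303, 0.207], [0.561, -0.301, 0.204], [0.564, -0.315, 0.208], [0.569, -0.321, 0.197], [0.572, -0.321, 0.201], [0.577, -0.328, 0.215]]
vials 473 [ 0.4849 -0.3423  0.1319] (array([ 499.5, -338.3]), array([131.1,  74.8]), 33.5)
console 4409 [0.5618 0.0444 0.056 ] (array([576.1,   5.9]), array([414.8, 221.6]), 86.7)
disc 640 [0.6253 0.005  0.0743] (array([625.5,   3.7]), array([98.6, 98.6]), 87.5)
[[ 0.     0.253 -0.967]
 [-0.    -0.967 -0.253]
 [-1.     0.    -0.   ]]
[[0.253, -0.967, -0.001, -0.673], [0.932, 0.244, -0.267, 0.034], [0.258, 0.067, 0.964, -0.379], [0.0, 0.0, 0.0, 1.0]]
```

```bash
python3 -m pendant '[85,-50,0,0,0, 85,-50,0,0,-0.04, 85,0,-26,-46,0, 85,0,-26,-46,0, 85,0,-26,-46,0, 85,0,-26,-46,0, 85,0,-26,-46,0, 85,0,-26,-46,0, 85,0,-26,-46,0, 85,0,-26,-46,0, 85,0,0,0,0]'
cat >> h.py <<'E'
def rect(Q):
    (c,s,a)=cv2.minAreaRect((Q[:,:2]*1000).astype(np.float32)); return np.round(c,1),np.round(s,1),round(a,1)
def pts(P,x0,x1,y0,y1,z0,z1):
    m=(P[...,0]>x0)&(P[...,0]<x1)&(P[...,1]>y0)&(P[...,1]<y1)&(P[...,2]>z0)&(P[...,2]<z1); return P[m]
E
python3 - <<'E'
from h import *
im,d,cal,P=grab("wrist","w1.png"); o=r.get_obs()
print(o["tcp_pos"],np.round(R.from_rotvec(o["orientation"]).as_matrix(),3).tolist())
for n in ("block","bail","stand","hook_tip"):
    print(n,[(np.round(q["location"],4).tolist(),round(q["score"],2)) for q in nets.look_for(n,"wrist")][:3])
np.savez("w1.npz",P=P,d=d,im=im)
E
```

```text
clock: 2.58
tcp_pos: [0.4658, -0.342, 0.3315]
orientation: [2.06, 0.317, -2.056]
contact_force: [-0.3, -0.4, 0.0]
grip_width: 0.0851
[ 0.46365612 -0.34487083  0.33135147] [[0.0, 0.296, -0.955], [0.0, -0.955, -0.296], [-1.0, -0.0, -0.0]]
block [([0.4822, -0.3544, 0.1249], 0.77)]
bail [([0.4851, -0.3505, 0.1282], 0.9), ([0.4957, -0.1143, 0.0825], 0.47)]
stand [([0.5506, -0.3342, 0.011], 0.89), ([0.4593, -0.7238, 0.0105], 0.69)]
hook_tip [([0.5566, -0.3318, 0.0153], 0.94), ([0.4603, -0.719, 0.0136], 0.63)]
```

View pics/w1.png

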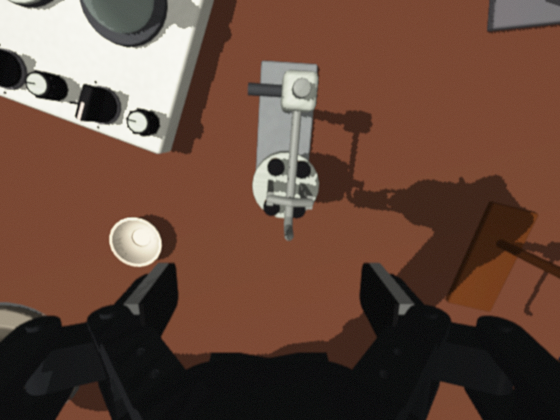

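```bash
python3 - <<'E'
from h import *
z=np.load("w1.npz");P=z["P"];im=z["im"].astype(int)
y,z_=np.array([.296,-.955]),np.array([-.955,-.296])
for nm,(v0,v1,u0,u1) in dict(bail=(190,210,265,318),tip=(214,240,280,300),hook=(112,185,284,302),rod=(78,100,290,312),blk=(150,220,250,322)).items():
    Q=P[v0:v1,u0:u1].reshape(-1,3)
    lo=.10 if nm=="blk" else .18
    Q=Q[(Q[:,2]>lo)&(Q[:,2]<.25)]
    if nm=="blk": Q=Q[Q[:,2]<.135]
    print(nm,len(Q),np.round(np.median(Q,0),4),np.round(Q.min(0),4),np.round(Q.max(0),4),rect(Q))
Q=P[112:185,284:302].reshape(-1,3);Q=Q[(Q[:,2]>.18)&(Q[:,2]<.25)]
f=cv2.fitLine((Q[:,:2]).astype(np.float32),cv2.DIST_HUBER,0,.01,.01).ravel();print("hookline",f,np.degrees(np.arctan2(f[1],f[0])))
Q=P[160:225,250:322].reshape(-1,3);Q=Q[(Q[:,2]>.207)&(Q[:,2]<.24)]
print(len(Q)); 
for q in sorted(Q.tolist())[::12]: print(np.round(q,3), np.round([np.dot(q[:2],y),np.dot(q[:2],z_)],3))
print(np.histogram(P[150:220,250:322,2],bins=np.arange(.08,.24,.01)))
E
```

```text
bail 637 [ 0.4787 -0.3564  0.2046] [ 0.4679 -0.3777  0.1804] [ 0.4877 -0.335   0.2125] (array([ 478.1, -356.3]), array([18.4, 42.8]), 12.3)
tip 231 [ 0.4565 -0.3612  0.2126] [ 0.4485 -0.3665  0.1995] [ 0.4661 -0.356   0.226 ] (array([ 457.2, -361.5]), array([17.2,  7.7]), 13.9)
hook 671 [ 0.5227 -0.3451  0.2027] [ 0.4906 -0.3565  0.1989] [ 0.5522 -0.3346  0.2059] (array([ 521.4, -345.6]), array([61.7,  8. ]), 14.1)
rod 484 [ 0.5659 -0.3338  0.2284] [ 0.5578 -0.3451  0.2124] [ 0.5772 -0.3244  0.2311] (array([ 567.6, -334.7]), array([15.6, 16.9]), 17.5)
blk 1548 [ 0.4826 -0.347   0.1274] [ 0.4404 -0.3942  0.1017] [ 0.5155 -0.3186  0.135 ] (array([ 479.3, -355.4]), array([71.8, 75. ]), 36.5)
hookline [ 0.9707366   0.24014656  0.52229434 -0.34514228] 13.89519
214
[ 0.457 -0.36   0.208] [ 0.479 -0.33 ]
[ 0.459 -0.363  0.207] [ 0.482 -0.331]
[ 0.474 -0.358  0.21 ] [ 0.482 -0.347]
[ 0.475 -0.349  0.208] [ 0.474 -0.35 ]
[ 0.475 -0.35   0.209] [ 0.475 -0.35 ]
[ 0.476 -0.36   0.21 ] [ 0.484 -0.348]
[ 0.476 -0.352  0.21 ] [ 0.477 -0.351]
[ 0.477 -0.347  0.207] [ 0.472 -0.353]
[ 0.477 -0.36   0.211] [ 0.485 -0.349]
[ 0.478 -0.351  0.21 ] [ 0.476 -0.352]
[ 0.478 -0.357  0.211] [ 0.482 -0.351]
[ 0.479 -0.363  0.209] [ 0.489 -0.35 ]
[ 0.479 -0.361  0.209] [ 0.487 -0.351]
[ 0.48  -0.351  0.209] [ 0.477 -0.354]
[ 0.48  -0.357  0.211] [ 0.483 -0.353]
[ 0.481 -0.353  0.207] [ 0.479 -0.355]
[ 0.481 -0.355  0.21 ] [ 0.482 -0.354]
[ 0.482 -0.361  0.209] [ 0.487 -0.353]
(array([   0,   15,   19,   22, 1492,   37,  788,   30,   35,   34,   31,
         57,  949,   59,    0]), array([0.08, 0.09, 0.1 , 0.11, 0.12, 0.13, 0.14, 0.15, 0.16, 0.17, 0.18,
       0.19, 0.2 , 0.21, 0.22, 0.23]))
```

```bash
cat > st.py <<'E'
from h import *
import sys
def to(x,y,z,yaw=None):
    o=r.get_obs(); M=R.from_rotvec(o["orientation"]).as_matrix()
    d=M.T@(np.array([x,y,z])-o["tcp_pos"])*1000
    print("t",round(o["clock"],2),"tcp",np.round(o["tcp_pos"],4),"yaw_y",round(np.degrees(np.arctan2(M[1,1],M[0,1])),2),"tilt",np.round(M[:,0],3),"F",np.round(o["contact_force"],1),"w",round(o["grip_width"]*1000,1),"delta tool mm",np.round(d,1))
to(*map(float,sys.argv[1:4]))
E
python3 -m pendant '[85,0,0,0,0.073, 85,0,14.6,-11.8,0, 85,0,0,0,0, 85,0,0,0,0]' >/dev/null; python3 st.py .4785 -.3565 .165;python3 st.py .4785 -.3565 .165
```

```text
t 3.33 tcp [ 0.4761 -0.3588  0.3312] yaw_y -77.3 tilt [-0.001  0.    -1.   ] F [ 0.3 -0.6  0.6] w 85.0 delta tool mm [166.2  -1.7  -3. ]
t 3.33 tcp [ 0.4761 -0.3588  0.3312] yaw_y -77.3 tilt [-0.001  0.    -1.   ] F [ 0.3 -0.6  0.6] w 85.0 delta tool mm [166.2  -1.7  -3. ]
```

```bash
python3 -m pendant '[85,50,-1.7,-3,0, 85,50,0,0,0, 85,40,0,0,0, 85,26,0,0,0, 85,0,0,0,0]' ; python3 st.py .4785 -.3565 .165; python3 - <<'E'
from h import *
im,d,cal,P=grab("wrist","w2.png")
E
python3 st.py .4785 -.3565 .165
```

```text
clock: 3.95
tcp_pos: [0.4776, -0.3553, 0.1635]
orientation: [2.101, 0.238, -2.109]
contact_force: [-0.1, -1.2, 0.2]
grip_width: 0.0847
t 3.95 tcp [ 0.4776 -0.3553  0.1635] yaw_y -77.25 tilt [-0.004  0.002 -1.   ] F [-0.1 -1.2  0.2] w 84.7 delta tool mm [-1.5  1.4 -0.6]
t 4.0 tcp [ 0.4788 -0.356   0.1653] yaw_y -77.25 tilt [-0.001  0.001 -1.   ] F [ 0.1 -0.8  0.4] w 84.8 delta tool mm [0.3 0.4 0.4]
```

View pics/w2.png

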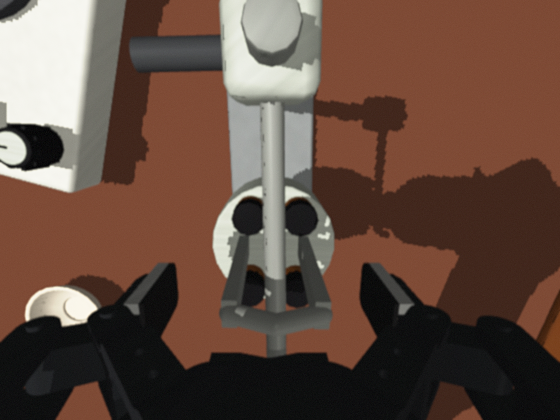

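```bash
python3 -m pendant '[30,0,0,0,0, 30,0,0,0,0, 30,0,0,0,0, 30,0,0,0,0, 30,0,0,0,0, 30,0,0,0,0]' 60; python3 st.py .4785 -.3565 .165
```

```text
clock: 4.75
tcp_pos: [0.4805, -0.3575, 0.1669]
orientation: [2.105, 0.231, -2.1]
contact_force: [0.7, -3.5, 7.4]
grip_width: 0.0416
t 4.75 tcp [ 0.4805 -0.3575  0.1669] yaw_y -77.27 tilt [ 0.003 -0.003 -1.   ] F [ 0.7 -3.5  7.4] w 41.6 delta tool mm [ 1.9 -1.5  1.8]
```

```bash
python3 -m pendant '[30,-8,0,0,0, 30,-8,0,0,0, 30,-9,0,0,0, 30,-9,0,0,0, 30,0,0,0,0]'; python3 st.py .4785 -.3565 .199
```

```text
clock: 5.38
tcp_pos: [0.48, -0.3564, 0.2003]
orientation: [2.105, 0.234, -2.102]
contact_force: [-0.9, -0.6, -5.7]
grip_width: 0.0412
t 5.38 tcp [ 0.48   -0.3564  0.2003] yaw_y -77.24 tilt [ 0.002 -0.001 -1.   ] F [-0.9 -0.6 -5.7] w 41.2 delta tool mm [ 1.3 -0.2  1.5]
```

```bash
python3 -m pendant '[30,0,0,15,0, 30,0,0.3,25,0, 30,0,0.3,25,0, 30,0,0.3,25,0, 30,0,0,20,0, 30,0,0,0,0]'; python3 st.py .4785 -.3565 .199; python3 - <<'E'
from h import *
im,d,cal,P=grab("side","s3.png")
cv2.imwrite("pics/s3c.png",cv2.resize(im[120:300,200:420,::-1],None,fx=2.5,fy=2.5))
E
```

```text
clock: 6.12
tcp_pos: [0.3695, -0.3823, 0.1993]
orientation: [2.104, 0.231, -2.107]
contact_force: [0.1, -0.3, -5.2]
grip_width: 0.0414
t 6.12 tcp [ 0.3695 -0.3823  0.1993] yaw_y -77.45 tilt [-0.001 -0.    -1.   ] F [ 0.1 -0.3 -5.2] w 41.4 delta tool mm [ 1.00e-01 -1.50e+00 -1.12e+02]
```

View pics/s3c.png

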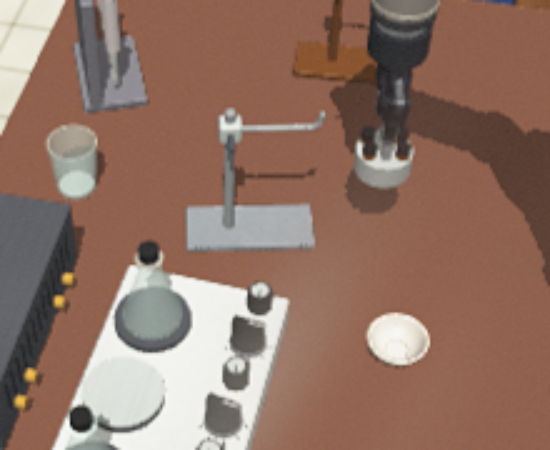

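```bash
python3 -m pendant '[30,-25,0,0,0.09, 30,-25,0,0,0.1, 30,-10,0,0,0.09, 30,0,-20,-4,0, 30,0,-40,-8,0, 30,0,-45,-9,0, 30,0,-45,-9,0, 30,0,-45,-9,0, 30,0,-45,-9,0, 30,0,-45,-9,0, 30,0,-45,-9,0, 30,0,-40,-8,0, 30,0,-23,-4,0, 30,0,0,0,0, 30,0,0,0,0]'; python3 st.py .625 .0037 .26;  python3 - <<'E'
from h import *
im,d,cal,P=grab("wrist","w4.png")
for n in ("spreader","heat1","heat1_pointer","plate1","block"):
    print(n,[(np.round(q["location"],4).tolist(),round(q["score"],2)) for q in nets.look_for(n,"wrist")][:4])
np.savez("w4.npz",P=P,d=d,im=im)
Q=pts(P,.55,.7,-.07,.07,.069,.079); print(len(Q),rect(Q),cv2.minEnclosingCircle((Q[:,:2]*1000).astype(np.float32)),np.median(Q[:,2]))
E
```

```text
clock: 8.05
tcp_pos: [0.4721, 0.0067, 0.2588]
orientation: [-2.192, 0.062, 2.194]
contact_force: [0.6, -0.5, -5.7]
grip_width: 0.0412
t 8.05 tcp [0.4721 0.0067 0.2588] yaw_y -93.19 tilt [-0.001 -0.    -1.   ] F [ 0.6 -0.5 -5.7] w 41.2 delta tool mm [  -1.3   -5.5 -152.8]
spreader [([0.6224, 0.0025, 0.0721], 0.78), ([0.5101, 0.185, 0.0874], 0.72), ([0.503, 0.014, 0.0673], 0.27)]
heat1 [([0.4965, -0.1025, 0.086], 0.83), ([0.5078, 0.0137, 0.0711], 0.59)]
heat1_pointer [([0.5024, 0.0085, 0.0694], 0.98), ([0.4969, -0.101, 0.0921], 0.29)]
plate1 [([0.5486, 0.0074, 0.0538], 0.95)]
block [([0.4741, 0.0036, 0.236], 0.77), ([0.5094, 0.1837, 0.0898], 0.29)]
7952 (array([616.7,   6.6]), array([99.7, 78.3]), 86.7) ((626.9976196289062, 5.881946086883545), 49.96281051635742) 0.07242779106509331
```

View pics/w4.png

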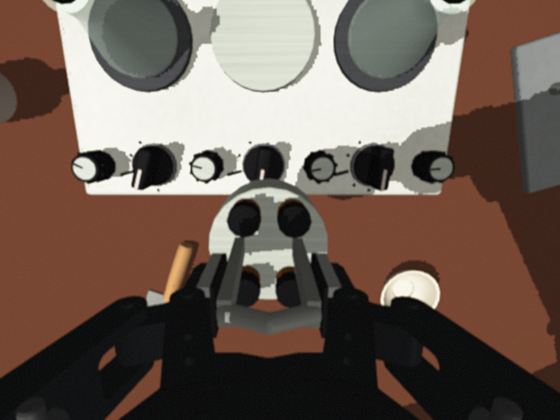

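```bash
python3 - <<'E'
from h import *
P=np.load("w4.npz")["P"]
for lo,hi in ((.205,.212),(.212,.218),(.218,.224),(.224,.23)):
    Q=pts(P,.40,.55,-.06,.07,lo,hi); print(lo,len(Q), len(Q) and (rect(Q),cv2.minEnclosingCircle((Q[:,:2]*1000).astype(np.float32))))
Q=pts(P,.55,.7,-.07,.07,.069,.079)[:,:2]
from scipy.optimize import least_squares
# disc edge: low-x rim
th=np.arctan2(Q[:,1]-.0045,Q[:,0]-.6255); rr=np.hypot(Q[:,1]-.0045,Q[:,0]-.6255)
E=[]
for b in np.linspace(np.pi*.55,np.pi*1.45,40):
    m=np.abs(((th-b+np.pi)%(2*np.pi))-np.pi)<.05
    if m.sum(): i=np.where(m)[0][rr[m].argmax()]; E.append(Q[i])
E=np.array(E); s=least_squares(lambda c:np.hypot(*(E-c).T)-.0495,[.6255,.0045],loss="soft_l1",f_scale=.001); print(s.x)
E
python3 st.py .6255 .0045 .16
```

```text
0.205 142 ((array([499.6,   9.3]), array([14.5, 59.4]), 1.2), ((492.39581298828125, 9.133844375610352), 29.72334098815918))
0.212 340 ((array([475.1,   9.2]), array([65.1, 69.5]), 35.4), ((469.3555908203125, 8.75892162322998), 37.80533218383789))
0.218 5301 ((array([474.8,   8.6]), array([66.9, 67.3]), 41.8), ((469.1507568359375, 8.822107315063477), 37.73770523071289))
0.224 345 ((array([474. ,   8.4]), array([41.9, 53.9]), 87.8), ((476.30291748046875, 8.253278732299805), 29.50975799560547))
[0.62686523 0.00570218]
t 8.35 tcp [0.4726 0.006  0.2593] yaw_y -93.34 tilt [-0. -0. -1.] F [-0.  -0.8 -4.7] w 41.2 delta tool mm [  99.3   -7.4 -152.7]
```

```bash
python3 -m pendant '[30,0,-1,-20,0, 30,0,-1,-35,0, 30,0,-2,-40,0, 30,0,-1.5,-38,0, 30,0,-1,-23,0, 30,0,0,0,0, 30,35,0,0,0, 30,35,0,0,0, 30,20,0,0,0, 30,10,0,0,0, 30,0,0,0,0, 30,0,0,0,0]'; python3 st.py .6285 .0035 .147
```

```text
clock: 9.85
tcp_pos: [0.6298, 0.0043, 0.1607]
orientation: [-2.195, 0.063, 2.19]
contact_force: [-0.3, 0.2, -4.5]
grip_width: 0.0412
t 9.85 tcp [0.6298 0.0043 0.1607] yaw_y -93.29 tilt [ 0.002  0.    -1.   ] F [-0.3  0.2 -4.5] w 41.2 delta tool mm [13.7  0.8  1.3]
```

```bash
python3 -m pendant '[30,5,0,0,0, 30,0,0,0,0]'; python3 st.py .6285 .0035 .147; python3 - <<'E'
from h import *
im,d,cal,P=grab("wrist","w5.png")
Q=pts(P,.56,.7,-.06,.07,.10,.125); print(np.histogram(Q[:,2],bins=np.arange(.1,.126,.002)))
z0=np.median(Q[:,2]);Q=Q[abs(Q[:,2]-z0)<.003]; print(z0,len(Q),cv2.minEnclosingCircle((Q[:,:2]*1000).astype(np.float32)))
Q=pts(P,.55,.7,-.07,.07,.069,.077);print(len(Q),rect(Q),cv2.minEnclosingCircle((Q[:,:2]*1000).astype(np.float32)))
E
```

```text
clock: 10.1
tcp_pos: [0.6287, 0.0041, 0.1542]
orientation: [-2.192, 0.063, 2.193]
contact_force: [0.1, 0.4, -5.4]
grip_width: 0.0412
t 10.1 tcp [0.6287 0.0041 0.1542] yaw_y -93.28 tilt [-0. -0. -1.] F [ 0.1  0.4 -5.4] w 41.2 delta tool mm [7.2 0.6 0.2]
(array([  39,   40,   45,   46,   37,   53,  959, 4261,  194,  132,  113,
         82]), array([0.1  , 0.102, 0.104, 0.106, 0.108, 0.11 , 0.112, 0.114, 0.116,
       0.118, 0.12 , 0.122, 0.124]))
0.1146267505970231 5414 ((625.747314453125, 6.108530521392822), 37.961082458496094)
3386 (array([643.9,   3.9]), array([99.5, 66.1]), 85.4) ((627.40966796875, 5.332785606384277), 49.891990661621094)
```

View pics/w5.png

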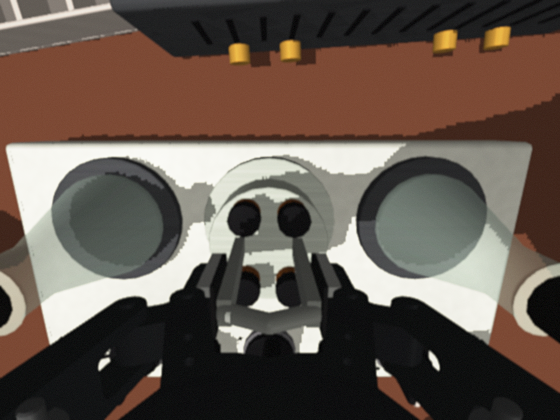

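```bash
python3 -m pendant '[30,2,0,-1,0, 30,2,0,0,0, 30,0,0,0,0, 30,0,0,0,0]'; python3 -m pendant '[30,1,0,0,0, 30,0,0,0,0]';
```

```text
clock: 10.65
tcp_pos: [0.6299, 0.0041, 0.1503]
orientation: [-2.192, 0.063, 2.192]
contact_force: [-0.0, -1.2, -5.0]
grip_width: 0.0408
clock: 10.9
tcp_pos: [0.6298, 0.0041, 0.1492]
orientation: [-2.192, 0.063, 2.192]
contact_force: [0.4, -0.0, -6.0]
grip_width: 0.0407
```

```bash
python3 -m pendant '[30,1,0,0,0, 30,0,0,0,0]'
```

```text
clock: 11.15
tcp_pos: [0.6298, 0.0041, 0.1482]
orientation: [-2.192, 0.063, 2.192]
contact_force: [-1.1, 0.9, -5.1]
grip_width: 0.0412
```

```bash
python3 -m pendant '[30,0.7,0,0,0, 30,0,0,0,0]';  python3 -m pendant '[30,0.7,0,0,0, 30,0,0,0,0]'
```

```text
clock: 11.4
tcp_pos: [0.63, 0.0042, 0.1482]
orientation: [-2.193, 0.063, 2.192]
contact_force: [-1.1, 0.4, -0.0]
grip_width: 0.0412
clock: 11.65
tcp_pos: [0.6301, 0.0042, 0.1481]
orientation: [-2.193, 0.063, 2.192]
contact_force: [-4.1, -0.6, 5.1]
grip_width: 0.0414
```

```bash
python3 -m pendant '[60,0,0,0,0, 60,0,0,0,0, 60,0,0,0,0, 60,0,0,0,0]';  python3 -m pendant '[60,-10,0,0,0, 60,-25,0,0,0, 60,-40,0,0,0, 60,-35,0,0,0, 60,-10,0,20,0, 60,0,0,40,0, 60,0,0,45,0, 60,0,0,40,0, 60,0,0,15,0, 60,0,0,0,0, 60,0,0,0,0]'; python3 st.py .5017 .0122 .073; python3 - <<'E'
from h import *
im,d,cal,P=grab("wrist","w6.png")
np.savez("w6.npz",P=P,d=d,im=im)
print([(np.round(q["location"],4).tolist(),round(q["score"],2)) for q in nets.look_for("heat1","wrist")][:4])
print([(np.round(q["location"],4).tolist(),round(q["score"],2)) for q in nets.look_for("block","wrist")][:4])
Q=pts(P,.46,.54,-.03,.055,.092,.106); print(len(Q),np.round(Q.mean(0),4),rect(Q))
Q=pts(P,.46,.54,-.03,.055,.063,.075); print(len(Q),cv2.minEnclosingCircle((Q[:,:2]*1000).astype(np.float32)))
print(proj(cal,[.5017,.0122,.099]))
E
```

```text
clock: 12.15
tcp_pos: [0.6299, 0.0041, 0.1469]
orientation: [-2.192, 0.063, 2.192]
contact_force: [0.8, -0.1, -0.6]
grip_width: 0.0599
clock: 13.52
tcp_pos: [0.4715, 0.0132, 0.2673]
orientation: [-2.193, 0.062, 2.191]
contact_force: [-0.6, -0.4, -0.3]
grip_width: 0.0598
t 13.53 tcp [0.4715 0.0132 0.2673] yaw_y -93.29 tilt [ 0.001  0.    -1.   ] F [-0.6 -0.4 -0.3] w 59.8 delta tool mm [194.3  -0.6 -29.9]
[([0.507, 0.1271, 0.0848], 0.75), ([0.4958, -0.1022, 0.0855], 0.7), ([0.5053, 0.0139, 0.0711], 0.6)]
[([0.6179, 0.0018, 0.1065], 0.94), ([0.6228, 0.1083, 0.123], 0.68), ([0.5095, 0.1858, 0.091], 0.41)]
568 [0.5031 0.0126 0.098 ] (array([502.2,  12.7]), array([13.9, 42.3]), 78.2)
701 ((502.5174560546875, 12.665547370910645), 21.788238525390625)
[269.55032171 168.28346471]
```

View pics/w6.png

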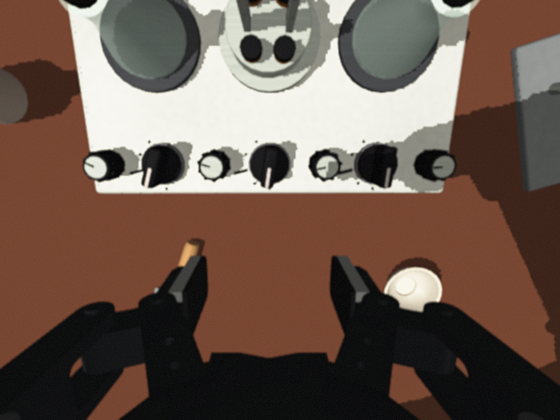

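```bash
python3 -m pendant '[34,0,0,0,0.148, 34,0,-5.8,-30.3,0, 34,40,0,0,0, 34,40,0,0,0, 34,17,0,0,0, 34,0,0,0,0, 34,0,0,0,0]'; python3 st.py .5023 .0127 .075; python3 - <<'E'
from h import *
o=r.get_obs(); print(np.round(o["joints"],3))
im,d,cal,P=grab("wrist","w7.png")
Q=pts(P,.46,.54,-.03,.055,.092,.106); print(len(Q),np.round(Q.mean(0),4),rect(Q))
E
python3 st.py .5023 .0127 .075
```

```text
clock: 14.55
tcp_pos: [0.5021, 0.013, 0.1712]
orientation: [-2.116, 0.217, 2.111]
contact_force: [0.5, -0.7, 1.0]
grip_width: 0.0341
t 14.55 tcp [0.5021 0.013  0.1712] yaw_y -101.76 tilt [ 0.002  0.    -1.   ] F [ 0.5 -0.7  1. ] w 34.1 delta tool mm [96.2  0.3 -0. ]
[ 0.209  0.297 -0.423  2.001  0.158  0.872 -2.075]
1043 [0.5035 0.0124 0.0979] (array([501.9,  12.7]), array([13.6, 43.1]), 78.1)
t 14.6 tcp [0.5022 0.0129 0.1714] yaw_y -101.76 tilt [ 0.003  0.    -1.   ] F [ 0.1  0.8 -0. ] w 34.0 delta tool mm [96.4  0.3  0.1]
```

View pics/w7.png

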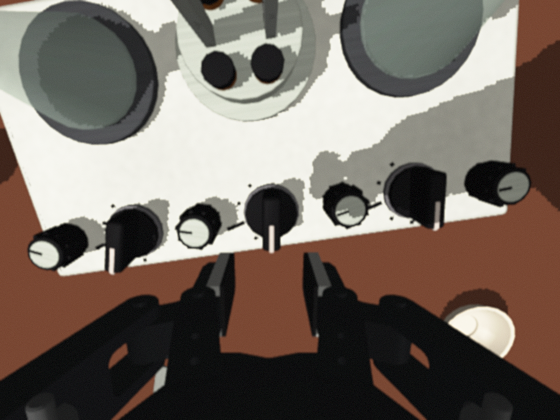

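```bash
python3 -m pendant '[34,-60,0,0,0, 34,0,0,0,-0.185, 34,0,0,0,-0.185, 34,0,0,0,-0.185, 34,0,0,0,-0.185, 34,0,0,0,-0.185, 34,0,0,0,-0.185, 34,0,0,0,-0.185, 34,0,0,0,-0.185, 34,0,0,0,-0.185, 34,0,0,0,-0.185, 34,0,0,0,-0.185, 34,0,0,0,-0.185, 34,0,0,0,-0.185, 34,0,0,0,-0.185, 34,0,0,0,-0.185, 34,0,0,0,-0.185, 34,0,0,0,-0.182, 34,0,0,0,0, 34,0,0,0,0]'; python3 st.py .5022 .0127 .075; python3 -c "
from h import *
print(np.round(r.get_obs()['joints'],3))"
```

```text
clock: 17.1
tcp_pos: [0.5013, 0.0126, 0.2305]
orientation: [0.164, 1.563, -0.164]
contact_force: [0.6, 0.6, -0.6]
grip_width: 0.0342
t 17.1 tcp [0.5013 0.0126 0.2305] yaw_y 78.04 tilt [ 0.001 -0.    -1.   ] F [ 0.6  0.6 -0.6] w 34.2 delta tool mm [155.5   0.3   0.7]
[ 0.657  0.33  -0.961  1.917  0.311  1.052  0.926]
```

```bash
python3 -m pendant '[34,45,0,0,0, 34,45,0,0,0, 34,35,0,0,0, 34,15,0,0,0, 34,0,0,0,0, 34,0,0,0,0]'; python3 st.py .5022 .0127 .075
```

```text
clock: 17.85
tcp_pos: [0.5021, 0.013, 0.0913]
orientation: [0.161, 1.562, -0.161]
contact_force: [-0.6, 0.2, -0.5]
grip_width: 0.034
t 17.85 tcp [0.5021 0.013  0.0913] yaw_y 78.23 tilt [ 0.002 -0.    -1.   ] F [-0.6  0.2 -0.5] w 34.0 delta tool mm [16.3 -0.3  0.2]
```

```bash
python3 -m pendant '[34,8,0,0,0, 34,7,0,0,0, 34,0,0,0,0, 5,0,0,0,0, 5,0,0,0,0, 5,0,0,0,0, 5,0,0,0,0]' 30; python3 st.py .5022 .0127 .075
```

```text
clock: 18.73
tcp_pos: [0.5007, 0.0115, 0.0751]
orientation: [0.16, 1.565, -0.163]
contact_force: [-2.6, -4.0, 5.0]
grip_width: 0.013
t 18.73 tcp [0.5007 0.0115 0.0751] yaw_y 78.21 tilt [-0.001 -0.002 -1.   ] F [-2.6 -4.   5. ] w 13.0 delta tool mm [0.1 1.5 1.2]
```

```bash
python3 -m pendant '[5,-1,0,0,0.06, 5,0,0,0,0.12, 5,0,0,0,0.12, 5,0,0,0,0.12, 5,0,0,0,0.12, 5,0,0,0,0.12, 5,0,0,0,0.12, 5,0,0,0,0.12, 5,0,0,0,0.12, 5,0,0,0,0.1, 5,0,0,0,0.032, 5,0,0,0,0, 5,0,0,0,0]'; python3 st.py .5022 .0127 .075
```

```text
clock: 20.35
tcp_pos: [0.5018, 0.0126, 0.0752]
orientation: [1.052, 1.302, -1.049]
contact_force: [5.0, -1.5, -11.1]
grip_width: 0.0135
t 20.35 tcp [0.5018 0.0126 0.0752] yaw_y 12.25 tilt [ 0.002  0.001 -1.   ] F [  5.   -1.5 -11.1] w 13.5 delta tool mm [ 0.2  0.4 -0.1]
```

```bash
python3 -m pendant '[34,0,0,0,0, 34,0,0,0,0, 34,0,0,0,0, 34,-10,0,0,0, 34,-30,0,0,0, 34,-45,0,0,0, 34,-45,0,0,0, 34,0,0,0,0, 34,0,0,0,0]'; python3 st.py .5022 .0127 .075; python3 - <<'E'
from h import *
im,d,cal,P=grab("wrist","w8.png")
Q=pts(P,.46,.54,-.03,.055,.092,.106); print(len(Q),np.round(Q.mean(0),4),rect(Q))
for c in ("side","top"):
    im2,d2,cal2,P2=grab(c,c+"8.png")
    Q=pts(P2,.46,.54,-.03,.055,.092,.106); print(c,len(Q),len(Q)and rect(Q))
cv2.imwrite("pics/m8.png",np.hstack([im[...,::-1][:,:], cv2.resize(cv2.imread("pics/side8.png")[200:360,200:330],None,fx=2.625,fy=2.625)])[:,:800])
E
```

```text
clock: 21.48
tcp_pos: [0.5006, 0.0126, 0.2059]
orientation: [1.05, 1.302, -1.05]
contact_force: [-0.6, 0.3, -0.1]
grip_width: 0.0342
t 21.48 tcp [0.5006 0.0126 0.2059] yaw_y 12.25 tilt [ 0. -0. -1.] F [-0.6  0.3 -0.1] w 34.2 delta tool mm [130.9   1.6   0.2]
793 [0.5017 0.0145 0.0979] (array([502.1,  13.5]), array([13.7, 42.6]), 11.9)
side 63 (array([501.5,  11.9]), array([11.7, 44.8]), 11.7)
top 0 0
```

View pics/m8.png

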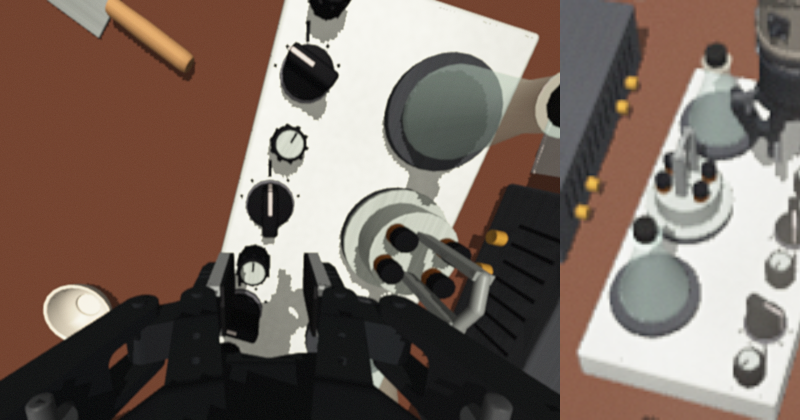

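```bash
python3 - <<'E'
from h import *
im,d,cal,P=grab("wrist")
Q=pts(P,.57,.69,-.06,.07,.106,.112);print(len(Q),cv2.minEnclosingCircle((Q[:,:2]*1000).astype(np.float32)),np.median(Q[:,2]),Q[:,2].std())
Q=pts(P,.57,.69,-.06,.07,.070,.0755);print(len(Q),cv2.minEnclosingCircle((Q[:,:2]*1000).astype(np.float32)))
print(r.get_obs()["contact_force"]); r.hand_in()
E
```

```text
3256 ((626.9285888671875, 7.07767391204834), 38.291507720947266) 0.10835321997734446 0.0008751106353113371
2229 ((626.1539306640625, 6.2994160652160645), 49.75321960449219)
[-0.63148844  0.34263414 -0.33755386]
the job is handed in; nothing more can be done
```

I lifted the block off the hook by its bail, set it down gently on the spreader disc on the middle plate and let go. I then turned that plate's heat knob clockwise to the long black mark and handed in after about 22 of the 54 seconds.

What the last checks showed:
- **Block:** it stands upright, with its centre about 1 mm from the disc's centre. The top face measures level, at the height expected for a seated block.
- **Knob:** the wrist camera puts it at about 1.305 rad against the 1.30 mark, and the side camera about the same. In the picture the white pointer lines up with the mark.
- **Robot:** the arm is clear of everything, with near-zero contact force.
- **Round knobs, other heat knobs and flasks:** they look undisturbed in the last picture, but I did not measure them before and after.

No check failed. The overhead camera gave no reading of the knob at the end because the arm hid it.

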